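Open the practice eye's pupil and hold a condensing lens over it

TASK

Get the practice eye ready for a fundus view: first pull its pupil slide all the way out by the black tab, to the end stop, so that the widest pupil lies under the clear dome. Then pick the blue condensing lens up from the teal mat, carry it over the things standing in between, and stop with it level and centred over the dome, its underside about 10 mm above the top of the dome; it must never touch the practice eye, and the other things must be left where they are. Finish there, still holding the lens in the gripper above the eye, steady and with the arm clear of the eye.

Things in the scene. Friction and masses are not known exactly. Their poses are not given: they have to be found in the camera images.
- practice_eye: Practice eye, fixed to the table: grey foot 110 x 68 x 14 mm, white column and slide channel (67 mm high), white cap ring 55 mm across with a clear dome (top 80 mm high). Origin: centre of the foot's underside, below the dome. x axis: along the slide; the black tab is on the -x side, at the robot's right; z up. Only the tab (top 82 mm high) rises above the dome.
- dome_apex (a point): Top of the practice eye's clear dome, 80 mm above the table, on the eye's vertical axis; axes as practice_eye. The dome shows as a cap of 13 mm radius inside the ring. The slit lamp (low rail 46 mm high, tall tower behind) and the tall chin-rest frame at the table's front stand to the right, at y below -0.17 m: go round or fold in before them.
- pupil_slide (a joint): Travel of the pupil slide (m): 0 = pushed in (narrowest pupil), 0.036 = pulled out to its end stop (widest pupil). It moves along the -x axis of practice_eye, with about 1.5 N of friction plus light damping, has no spring and stays where it is left.
- slide_tab (a point): Top centre of the slide's upright black tab, 82 mm above the table; moves with the slide. Tab: 10 mm thick along the slide (x axis of practice_eye), 24 mm wide (y axis), from 82 down to 52 mm height. At least 28 mm free between it and the white channel behind; below it only the grey foot (14 mm high). Pinch it from above, fingers closing along the slide or across it.
- lens_mat: Flat teal silicone mat, fixed to the table, 80 mm (x axis) x 216 mm (y axis), 3 mm thick. Origin: centre of its underside. Two lenses and a prism case lie in a row along its y axis, about 68 mm apart, in any order; at each there are at least 25 mm free for fingers that close along the mat's x axis.
- blue_lens: The lens to be held: blue ring with black ribs, 45 mm across, 19 mm high, 28 g, lying flat with its optical axis vertical. Origin: centre of its underside; z along its optical axis, up as it lies.
- black_lens: Bystander: larger condensing lens with an all-black ring, 53 mm across, 21 mm high, on the mat. Origin: centre of its underside.
- prism_case: Bystander: low round screw case, black with a grey lid, 41 mm across, 25 mm high, on the mat. Origin: centre of its underside.
- bud_tub: Bystander between mat and eye: clear open beaker of cotton buds, 61 mm across, 81 mm high with the buds. Origin: centre of its underside.
- strips_box: Bystander between mat and eye: small white and orange carton, 26 x 62 mm, standing 78 mm high. Origin: centre of its underside.
- bulb_carton: Bystander between mat and eye: small blue and white carton, 42 x 55 mm, 34 mm high. Origin: centre of its underside.
Mind the look-alikes: they are no part of the job. Leave any red look-alike of the blue_lens alone.

How it is judged:
On the way, in this order (a step that is already met when the one before it is completed fails the run):
1. the pupil slide is pulled out to its end stop while the blue lens still lies on the mat (value of joint pupil_slide above 0.034 m and distance of blue_lens from where it was at the start of the episode below 0.02 m), for 0.2 s.
2. the blue lens is lifted from the mat, held by the fingers (z of blue_lens in the frame of lens_mat above 0.03 m and contact force between blue_lens and the fingers above 0.5 N), for 0.1 s.
At the end, for the whole second after the job is handed in: Pupil slide within 2 mm of its stop; blue lens held still by the fingers, underside 5 to 15 mm above the dome top, centre within 6 mm of its axis, tilt under 0.12 rad; lens and robot not touching the practice eye; other lens, prism case, bud tub and cartons within 20 mm of where they stood (value of joint pupil_slide above 0.034 m and horizontal distance between blue_lens and dome_apex below 0.006 m and z of blue_lens in the frame of dome_apex between 0.005 and 0.015 m and angle between blue_lens's own z axis and vertical below 0.12 rad and linear speed of blue_lens below 0.01 m/s and contact force between blue_lens and the fingers above 0.5 N and contact force between blue_lens and practice_eye below 0.05 N and contact force between each of the arm, the fingers and practice_eye below 0.1 N and distance of each of bud_tub, strips_box, bulb_carton, black_lens, prism_case from where it was at the start of the episode below 0.02 m); the arm keeps its last pose, push and grip.
It fails at once if the lens touches the practice eye (contact force between blue_lens and practice_eye above 0.2 N).
It fails at once if the bud tub, the strips carton or the bulb carton is shifted by more than 20 mm or knocked over (distance of any of bud_tub, strips_box, bulb_carton from where it was at the start of the episode above 0.02 m or angle between any of bud_tub, strips_box, bulb_carton's own z axis and vertical above 0.35 rad).
It fails at once if the black lens or the prism case is shifted by more than 20 mm or knocked over (distance of any of black_lens, prism_case from where it was at the start of the episode above 0.02 m or angle between any of black_lens, prism_case's own z axis and vertical above 0.35 rad).
It also fails if it takes over 61 s, if anything falls off the work surface, if the arm or the gripper's body presses on something with over 40 N, if the wrist force passes 120 N, or if a joint passes its speed limit or range.

ROBOT

A 6-joint arm with a two-finger parallel gripper is mounted at the origin on a cart in front of the work surface, level with it; the furniture and walls round the work are solid. World frame = base frame: x ahead of the robot, y to its left, z up, the work surface at z = 0. Lengths are in m, angles in rad, forces in N, time in s.
With the tool pointing down it reaches from about 0.25 to 0.775 m from the base axis. Payload 4 kg.
Tool frame: the origin (TCP) lies midway between the tips of the shut fingers; the grasp point (between the pads) lies 19 mm behind it; z points along the fingers, y is the line along which they close (so a half turn about z gives the same grasp; the last joint's range is limited). The gripper opens to 85 mm and grips with 20 to 120 N. Pads are 22 mm wide; open, the fingers measure 114 mm over their backs; the gripper's body (76 mm by 85 mm) begins 54 mm behind the grasp point. The pads swing forward as they close: fully open they stand 13 mm farther back than shut.
Start: joints at [1.033, 0.087, 1.371, -0, 1.684, -0.103], TCP at [0.232, 0.499, 0.231] pointing down, gripper open.
Joint ranges: [-3.1, 3.1], [-0.76, 2.03], [0.27, 2.55], [-1.08, 4.22], [0.17, 2.65], [-2.57, 2.57]. Speed limits (rad/s): [2.79, 2.79, 3.14, 3.14, 3.14, 3.14].

INTERFACE

Orientations are given as a unit quaternion [x, y, z, w].
In Python, from workcell import state, grab_frame, hand_in gives the robot as it stands.
- The arm moves only by the tool play_rows, never from a script. Its argument "commands" is a list of rows, each a list of 5 numbers: the shift along the world's x, y, z in units of 0.15 m (1.0 is 0.15 m), then the turn about the world's z in units of 2 pi rad (1.0 is 2 pi rad), then the closure, from -1 (fully open) to 1 (shut). In form: [[tx, ty, tz, yaw, fingers], ...]. A call has exactly 5 rows; each row is the pose to reach, as a shift and turn from the pose commanded when the call began, turning the shorter way round; what a row does not reach only later rows make up. A row lasts 1/10 s, in which the tool goes at most 50 mm and 8.59 degrees, less where a joint would pass 70% of its speed; a pose out of reach is approached as far as the arm can. A call with a number of a shift or a turn outside -1 to 1 is refused whole. A call with a gripper value outside its range is refused whole. The fingers move at their own pace and stop on an object; "force" is the grip in N (left out, the last holds). Time passes only in rows, so rows that repeat a pose let the fingers close, or fill a call up. It gives the time, the measured TCP pose, the force, the opening and the grip force at its end, in the units of the state.
- state(): the state, without advancing time (a new reading comes with each control period).
- grab_frame(name): name is "scene" or "top" or "wrist"; returns a dict with "img" (384x512x3 uint8, red, green, blue), "vertical_fov" (degrees; the focal length in pixels is half the picture's height over the tangent of half this angle, whatever the lens; pixels are square), "cx", "cy" (the principal point, pixels), "origin" and "attitude" of the camera in the world. Camera axes: x right, y down, z forward; pixel columns grow to the right and rows downward; lengths in m; the calibration is good to about 2 mm. A picture is of the moment at which its call begins. There is no depth.
- hand_in(): hands the job in; it is judged then, once.
The state is a dict: "t": time; "q": joint angles; "qd": joint speeds; "tau": joint torques, N m; "tool_pos": TCP position; "orientation": TCP orientation; "force": force on the tool from outside, world axes, zero at the start; "moment": the same for the moment, N m; "gripper_width": finger opening in m; "gripper_force": force on a finger pad.
Only numpy, scipy, OpenCV 4.12 (cv2) and the standard library are available. Lean on these libraries where they do the work, as an engineer would, in place of code of your own. Each camera call takes 0.05 s, during which the arm holds its last target. There are 200 camera calls.

## Working session

There is one attempt and no reset: what is moved stays moved. The work goes in short steps, Python scripts to look and compute and a tool call to move; the robot and the scene stay as the last step left them, time stands still between calls to the robot, and variables do not carry over. Pictures are saved under pics/ and viewed, at most 10 in all, crops included, and the job is handed in when it is done.

Besides the shell and the picture viewer there is one more tool, called after "Call:" by a JSON object that holds its "fn" and its "kwargs", one argument or row to a line. play_rows: Moves the arm, as the interface text tells. Shifts and turns lie within -1 to 1; 1 stands for 0.15 m of shift or 2 pi rad of turn. Its arguments: {"type":"object","properties":{"commands":{"type":"array","items":{"type":"array","items":{"type":"number","minimum":-1,"maximum":1}}},"force":{"type":"number"}},"required":["commands"]}

```bash
mkdir -p pics
cat > h.py <<'E'
import numpy as np, cv2
from scipy.spatial.transform import Rotation as R
from workcell import state, grab_frame, hand_in
def grab(n,f=None):
    d=grab_frame(n)
    if f: cv2.imwrite('pics/'+f,d['img'][:,:,::-1])
    return d
def rot(d):
    a=np.array(d['attitude'],float)
    return a if a.shape==(3,3) else R.from_quat(a).as_matrix()
def foc(d): return d['img'].shape[0]/2/np.tan(np.radians(d['vertical_fov'])/2)
def ray(d,u,v,z):
    r=rot(d)@np.array([(u-d['cx'])/foc(d),(v-d['cy'])/foc(d),1]); o=np.array(d['origin'])
    return o+r*(z-o[2])/r[2]
def proj(d,p):
    c=rot(d).T@(np.array(p)-d['origin']); return foc(d)*c[:2]/c[2]+[d['cx'],d['cy']]
E
python3 - <<'E'
from h import *
a=grab('top','t1.png');b=grab('scene','s1.png')
cv2.imwrite('pics/ts.png',cv2.resize(np.vstack([a['img'],b['img']])[:,:,::-1],(400,600)))
for d in (a,b):print({k:v for k,v in d.items() if k!='img'})
print(state())
E
```

```text
{'vertical_fov': 45.39700445911357, 'cx': 251.30891765896823, 'cy': 193.78327423617642, 'origin': array([ 0.33954094, -0.14935172,  1.32998064]), 'attitude': array([ 0.71327956, -0.69532656,  0.0691657 , -0.0544917 ])}
{'vertical_fov': 53.764766978422614, 'cx': 253.89327099100927, 'cy': 197.25391563343678, 'origin': array([ 0.03472289, -0.50595301,  0.64198874]), 'attitude': array([ 0.7914521 , -0.4542407 ,  0.19434892, -0.35985754])}
{'t': 0.1, 'q': array([ 1.03294797e+00,  8.78890600e-02,  1.37211456e+00,  5.03367610e-06,
        1.68363094e+00, -1.03118650e-01]), 'qd': array([-0.0005659 , -0.00114208, -0.00490899,  0.00020497,  0.00082559,
        0.00094556]), 'tau': array([ 2.06460507e-03, -3.53018153e+01, -3.14218032e+01,  1.58522437e-05,
        7.91426370e-03, -2.60057895e-07]), 'tool_pos': array([0.23141626, 0.49843886, 0.23024604]), 'orientation': array([ 2.15656846e-01,  9.76468680e-01, -9.68179057e-04, -3.23999191e-04]), 'force': array([-0.24208203,  0.73966643, -0.08159874]), 'moment': array([ 0.05326721,  0.02140997, -0.00031996]), 'gripper_force': 0.0, 'gripper_width': 0.08530752560563697}
```

View pics/t1.png

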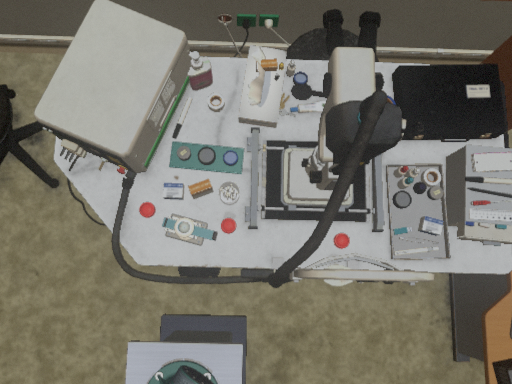

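View pics/s1.png

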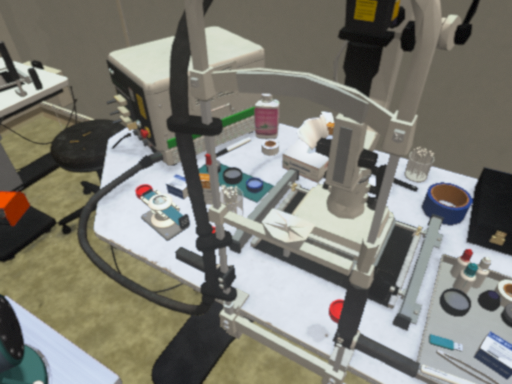

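Run:
```python
from h import *
a=grab('top')
cv2.imwrite('pics/c1.png',cv2.resize(a['img'][135:250,135:265,::-1],None,fx=5.2,fy=5.2,interpolation=cv2.INTER_CUBIC))
print(proj(a,[0,0,0]),proj(a,state()['tool_pos']),proj(a,[.3,0,0]),proj(a,[.3,.2,0]))
for u,v in [(187,228),(230,158)]:print(ray(a,u,v,0.05))
```

```text
[182.24196459 400.41312054] [-43.37774073 316.00598684] [187.51019552 287.79431732] [116.53028743 286.14208784]
[0.46461544 0.00357285 0.05      ]
[ 0.66888138 -0.10976682  0.05      ]
```

View pics/c1.png

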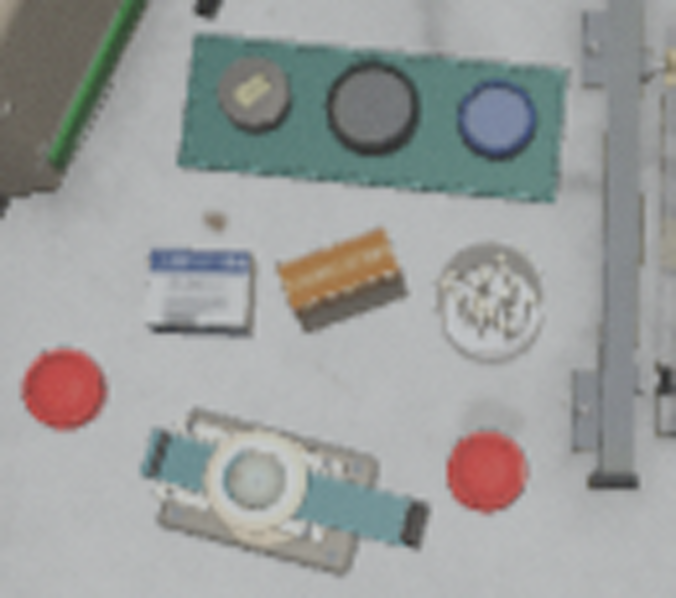

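The blue-ringed lens sits at the right end of the mat, at top-view (230.6,158). The all-black lens is at (207,156) and the grey-lidded case at (184,153). The other red things are flat discs at (148,210) and (229,226), so the blue ring is the one meant. The dome is at (184.4,226.7), and the black tab is on the right at (214.6,235.8).

Run:
```python
from h import *
a=grab('top');b=grab('scene')
e=ray(a,184.4,226.7,.08);t=ray(a,214.6,235.8,.082);l=ray(a,230.6,157.9,.022)
print('eye',e,'tab',t,np.linalg.norm(e-t),'lens',l)
d=(e-t);print('eye x yaw deg',np.degrees(np.arctan2(d[1],d[0])))
for c in [(180,65),(567,67),(556,202),(178,165),(193,34),(487,470)]:
    print(c,ray(a,135+c[0]/5.2,135+c[1]/5.2,.003))
# red disc height, two views
def red(d,x0,y0,r=18):
    h=cv2.cvtColor(d['img'],cv2.COLOR_RGB2HSV);m=((h[...,0]<8)|(h[...,0]>172))&(h[...,1]>150)&(h[...,2]>100)
    q=np.zeros_like(m);q[y0-r:y0+r,x0-r:x0+r]=1
    v,u=np.nonzero(m&q);return u.mean(),v.mean(),len(u)
A=red(a,148,210);B=red(b,145,190);print(A,B)
for z in (0,.02,.04,.06):print(z,ray(a,*A[:2],z),ray(b,*B[:2],z))
```

```text
eye [0.46504586 0.00721291 0.08      ] tab [ 0.44222537 -0.07588842  0.082     ] 0.08620096425368347 lens [ 0.67643918 -0.11064824  0.022     ]
eye x yaw deg 74.64450068657466
(180, 65) [0.70786627 0.07225015 0.003     ]
(567, 67) [ 0.71331262 -0.14922741  0.003     ]
(556, 202) [ 0.63377641 -0.14505653  0.003     ]
(178, 165) [0.64915171 0.07019112 0.003     ]
(193, 34) [0.72646178 0.06582055 0.003     ]
(487, 470) [ 0.47990097 -0.11075996  0.003     ]
(np.float64(146.1095890410959), np.float64(209.08219178082192), 73) (np.float64(142.2134831460674), np.float64(189.59550561797752), 89)
0 [0.52157588 0.13080083 0.        ] [0.52800914 0.14427497 0.        ]
0.02 [0.51883847 0.12658795 0.02      ] [0.5126417  0.12401829 0.02      ]
0.04 [0.51610106 0.12237507 0.04      ] [0.49727426 0.10376161 0.04      ]
0.06 [0.51336365 0.11816219 0.06      ] [0.48190682 0.08350493 0.06      ]
```

Call:
{"fn": "play_rows", "kwargs": {
  "commands": [
    [0.07,-0.19,-0.013,-0.011,0],
    [0.14,-0.38,-0.027,-0.022,0],
    [0.21,-0.57,-0.04,-0.034,0],
    [0.28,-0.77,-0.053,-0.045,0],
    [0.351,-0.957,-0.067,-0.056,0]
  ]
}}

```text
t: 0.75
tool_pos: [0.2845, 0.354, 0.2211]
orientation: [0.384, 0.923, -0.0, 0.0]
force: [0.8, -0.5, -0.8]
gripper_width: 0.0427
gripper_force: 0.0
```

Call:
{"fn": "play_rows", "kwargs": {
  "commands": [
    [0.07,-0.19,-0.013,-0.011,0],
    [0.14,-0.38,-0.027,-0.022,0],
    [0.21,-0.57,-0.04,-0.034,0],
    [0.28,-0.77,-0.053,-0.045,0],
    [0.351,-0.957,-0.067,-0.056,0]
  ]
}}

```text
t: 1.25
tool_pos: [0.3371, 0.2105, 0.2112]
orientation: [0.54, 0.842, 0.0, 0.0]
force: [0.9, 0.3, -0.6]
gripper_width: 0.0424
gripper_force: 0.0
```

Call:
{"fn": "play_rows", "kwargs": {
  "commands": [
    [0.07,-0.19,-0.013,-0.011,0],
    [0.14,-0.38,-0.027,-0.022,0],
    [0.21,-0.57,-0.04,-0.034,0],
    [0.28,-0.77,-0.053,-0.045,0],
    [0.351,-0.957,-0.067,-0.056,0]
  ]
}}

```text
t: 1.75
tool_pos: [0.3898, 0.0669, 0.2012]
orientation: [0.679, 0.734, 0.0, 0.0]
force: [-0.5, 0.3, -0.8]
gripper_width: 0.0429
gripper_force: 0.0
```

Call:
{"fn": "play_rows", "kwargs": {
  "commands": [
    [0.1,-0.25,-0.013,-0.014,0],
    [0.2,-0.5,-0.027,-0.028,0],
    [0.3,-0.75,-0.04,-0.042,0],
    [0.351,-0.957,-0.067,-0.056,0],
    [0.351,-0.957,-0.067,-0.056,0]
  ]
}}

```text
t: 2.25
tool_pos: [0.4424, -0.0785, 0.1901]
orientation: [0.798, 0.603, -0.001, -0.0]
force: [-0.3, 1.1, -0.4]
gripper_width: 0.0423
gripper_force: 0.0
```

Run:
```python
from h import *
a=grab('wrist','w1.png')
print(state()['tool_pos'],a['origin'],'pred tab',proj(a,[.442,-.076,.082]),'eye',proj(a,[.465,.007,.08]))
```

```text
[ 0.44210919 -0.07666674  0.19043152] [ 0.46061154 -0.01265366  0.33165767] pred tab [252.13474597 183.18764779] eye [251.35790656  87.07946032]
```

View pics/w1.png

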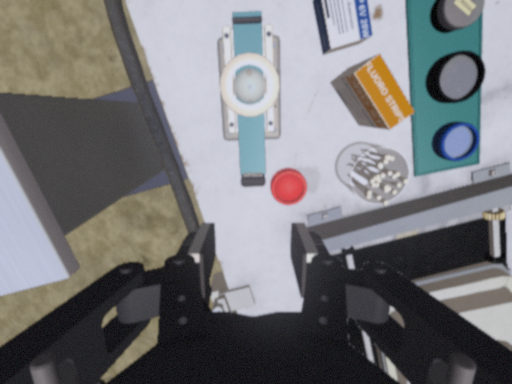

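Run:
```python
from h import *
a=grab('wrist')
g=cv2.cvtColor(a['img'],cv2.COLOR_RGB2GRAY)
print(g[168:194:1,253]);print(g[182,236:272])
print('nadir',proj(a,[*a['origin'][:2],0]))
c=a['img'][60:110,224:276].astype(int)
print([ray(a,u,v,.08) for u,v in [(249,84),(250,84)]],[ray(a,252.5,v,.082) for v in (174,180,187)])
```

```text
[166 166 164 166 166 162 156 146 142 137 121  98  85  88  93  92  90  88
  90 120 167 195 206 207 207 208]
[206 207 207 206 196 164 114  86  86  89  91  93  88  91  88  93  91  93
  89  93  92  91  92  91  91  89  92  90  89 106 155 191 204 204 193 159]
nadir [252.79039668 111.50724965]
[array([0.46313464, 0.01213115, 0.08      ]), array([0.46397281, 0.01189487, 0.08      ])] [array([ 0.4444172 , -0.06550927,  0.082     ]), array([ 0.44283466, -0.07112327,  0.082     ]), array([ 0.44096347, -0.07776121,  0.082     ])]
```

Call:
{"fn": "play_rows", "kwargs": {
  "commands": [
    [0.005,0.013,-0.2,0,0],
    [0.007,0.014,-0.45,0,0],
    [0.007,0.014,-0.7,0,0],
    [0.007,0.014,-0.85,0,0],
    [0.007,0.014,-0.93,0,0]
  ],
  "force": 40
}}

```text
t: 2.85
tool_pos: [0.4416, -0.0714, 0.0494]
orientation: [0.795, 0.606, -0.001, -0.002]
force: [0.8, -0.3, 0.2]
gripper_width: 0.0431
gripper_force: 0.0
```

Call:
{"fn": "play_rows", "kwargs": {
  "commands": [
    [0,0,0,0,1],
    [0,0,0,0,1],
    [0,0,0,0,1],
    [0,0,0,0,1],
    [0,0,0,0,1]
  ]
}}

```text
t: 3.35
tool_pos: [0.4436, -0.0732, 0.0516]
orientation: [0.796, 0.605, 0.0, 0.0]
force: [4.0, 0.2, -11.0]
gripper_width: 0.0238
gripper_force: 39.9
```

Call:
{"fn": "play_rows", "kwargs": {
  "commands": [
    [-0.013,-0.05,0,0,1],
    [-0.026,-0.1,0,0,1],
    [-0.04,-0.155,0,0,1],
    [-0.052,-0.2,0,0,1],
    [-0.06,-0.232,0,0,1]
  ]
}}

```text
t: 3.85
tool_pos: [0.4375, -0.0978, 0.0514]
orientation: [0.796, 0.605, 0.011, -0.007]
force: [15.2, 35.3, -12.3]
gripper_width: 0.0236
gripper_force: 39.5
```

Call:
{"fn": "play_rows", "kwargs": {
  "commands": [
    [-0.003,-0.01,0,0,1],
    [-0.005,-0.02,0,0,1],
    [-0.005,-0.02,0,0,1],
    [-0.005,-0.02,0,0,1],
    [-0.005,-0.02,0,0,1]
  ]
}}

```text
t: 4.35
tool_pos: [0.4373, -0.0984, 0.0514]
orientation: [0.796, 0.605, 0.012, -0.008]
force: [17.2, 36.2, -11.4]
gripper_width: 0.0233
gripper_force: 39.5
```

Run:
```python
from h import *
a=grab('wrist');b=grab('top');c=grab('scene')
im=np.hstack([cv2.resize(a['img'][60:384,120:400],(400,463)),cv2.resize(b['img'][190:260,140:260],None,fx=3.3,fy=6.614)[:463]])
im=np.hstack([cv2.resize(a['img'][60:384,120:400],(400,463)),cv2.resize(c['img'][130:300,110:260],(400,463))])
cv2.imwrite('pics/w2.png',im[:,:,::-1])
```

```text
(no output)
```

View pics/w2.png

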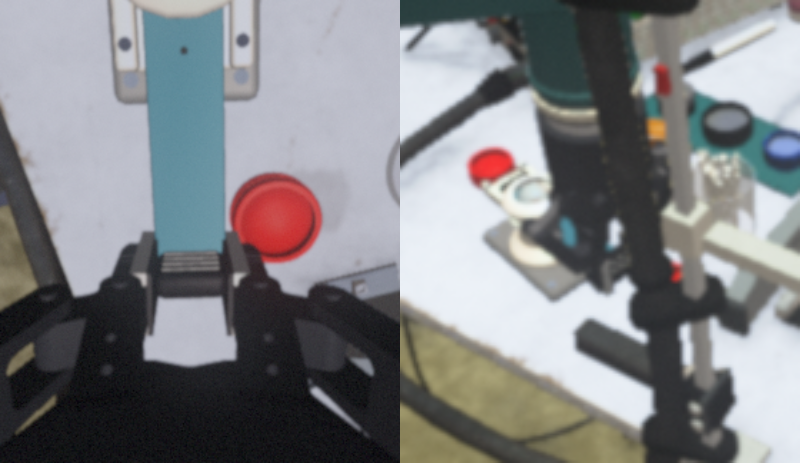

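Run:
```python
from h import *
a=grab('wrist')
s=state();print(s['tool_pos'],s['force'],s['moment'],s['q'],s['tau'])
g=cv2.cvtColor(a['img'],cv2.COLOR_RGB2GRAY);print(g[228:275,253])
for v in (250,258,266):print(v,ray(a,253,v,.082))
b=grab('scene')
print(proj(a,s['tool_pos']))
for z in(.07,.08,.082):
  print(proj(a,np.array(s['tool_pos'])*[1,1,0]+[0,0,z]))
```

```text
[ 0.43731955 -0.09841158  0.05145204] [ 16.55314228  36.02317412 -11.17483854] [ 5.52834849 -2.44612294  0.09529234] [-0.36912071 -0.03017966  1.85982897  0.02993044  1.31345035 -0.10603728] [-17.35602379 -31.71669602 -32.09760904 -11.45368069   0.55345098
   0.06604865]
[136 138 135 134 135 135 131 119 111 108  99 102 115 107  98 102 112 100
  94 109 109  88  60  47  47  55  59  54  67  70  73  66  64  60  58  57
  56  52  54  73 118 161 184 189 191 191 191]
250 [ 0.43854216 -0.09199049  0.082     ]
258 [ 0.43746835 -0.09585973  0.082     ]
266 [ 0.43637742 -0.09979064  0.082     ]
[253.73595028 235.53427166]
[253.9764215  250.74393459]
[254.13431028 260.73030738]
[254.16882414 262.91328868]
```

The grip hasn't slipped: the tab is still centred between the pads. The slide stopped firmly, with about 38 N acting at pad height along the slide, so this is the end stop. I'll ease off, release and rise.

Call:
{"fn": "play_rows", "kwargs": {
  "commands": [
    [0.008,0.03,0,0,1],
    [0.016,0.06,0,0,1],
    [0.018,0.068,0,0,1],
    [0.018,0.068,0,0,1],
    [0.018,0.068,0,0,1]
  ]
}}

```text
t: 5.1
tool_pos: [0.4376, -0.0979, 0.0519]
orientation: [0.796, 0.605, 0.003, -0.002]
force: [6.5, 8.7, -9.6]
gripper_width: 0.0233
gripper_force: 40.2
```

Call:
{"fn": "play_rows", "kwargs": {
  "commands": [
    [0,0,0,0,0],
    [0,0,0,0,0],
    [0,0,0,0,0],
    [0,0,0,0,0],
    [0,0,0.1,0,0]
  ]
}}

```text
t: 5.6
tool_pos: [0.4347, -0.1007, 0.0654]
orientation: [0.796, 0.605, -0.001, -0.002]
force: [0.2, 0.4, -0.2]
gripper_width: 0.0426
gripper_force: 0.0
```

Call:
{"fn": "play_rows", "kwargs": {
  "commands": [
    [0,0,0.15,0,0],
    [0,0,0.3,0,0],
    [0,0,0.5,0,0],
    [0,0,0.75,0,0],
    [0,0,0.95,0,0]
  ]
}}

```text
t: 6.1
tool_pos: [0.4364, -0.1013, 0.2117]
orientation: [0.796, 0.605, 0.0, 0.001]
force: [-0.0, -0.5, -0.9]
gripper_width: 0.0425
gripper_force: 0.0
```

Run:
```python
from h import *
a=grab('wrist','w3.png')
print(state()['tool_pos'],state()['orientation'])
g=cv2.cvtColor(a['img'],cv2.COLOR_RGB2GRAY)
h=cv2.cvtColor(a['img'],cv2.COLOR_RGB2HSV)
m=cv2.inRange(h,(105,120,50),(125,255,255))
n,l,s,c=cv2.connectedComponentsWithStats(m)
for i in range(1,n):
    if s[i,4]>60:print(s[i],c[i],ray(a,*c[i],.018))
```

```text
[ 0.4388215  -0.10214583  0.21740798] [0.79641049 0.60472523 0.00313608 0.00528136]
[428 103  40  37 488] [446.75614754 120.44262295] [ 0.67661064 -0.10848865  0.018     ]
```

View pics/w3.png

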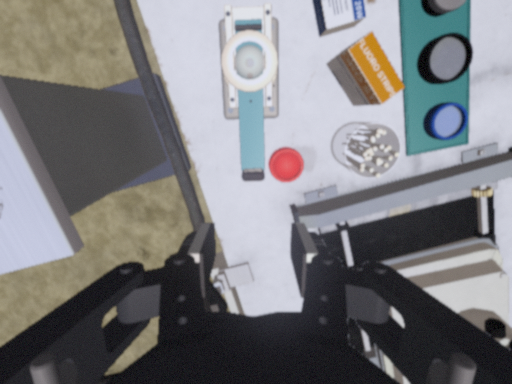

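Call:
{"fn": "play_rows", "kwargs": {
  "commands": [
    [0.12,0,0,0.004,-0.4],
    [0.3,0,0,0.008,-0.4],
    [0.5,-0.01,0,0.012,-0.4],
    [0.7,-0.02,0,0.016,-0.4],
    [0.9,-0.03,0,0.02,-0.4]
  ]
}}

```text
t: 6.65
tool_pos: [0.5723, -0.1057, 0.2093]
orientation: [0.757, 0.654, -0.0, 0.0]
force: [0.8, 0.8, -0.4]
gripper_width: 0.0599
gripper_force: 0.0
```

Call:
{"fn": "play_rows", "kwargs": {
  "commands": [
    [0.2,0,-0.05,0.004,-0.4],
    [0.4,-0.01,-0.15,0.008,-0.4],
    [0.6,-0.02,-0.3,0.012,-0.4],
    [0.69,-0.023,-0.5,0.012,-0.4],
    [0.694,-0.023,-0.6,0.012,-0.4]
  ]
}}

```text
t: 7.15
tool_pos: [0.6751, -0.1088, 0.1148]
orientation: [0.732, 0.682, -0.001, -0.002]
force: [-0.6, 0.4, -0.9]
gripper_width: 0.0597
gripper_force: 0.0
```

Run:
```python
from h import *
a=grab('wrist','w4.png')
print(state()['tool_pos'],state()['orientation'],state()['gripper_width'])
h=cv2.cvtColor(a['img'],cv2.COLOR_RGB2HSV)
m=cv2.inRange(h,(105,100,40),(125,255,255))
n,l,s,c=cv2.connectedComponentsWithStats(m)
for i in range(1,n):
    if s[i,4]>100:
        p=s[i];print(p,c[i],[ray(a,p[0]+p[2]/2,p[1]+p[3]/2,z) for z in(.014,.022)])
```

```text
[ 0.67314234 -0.10847991  0.11260124] [ 0.73160452  0.68171209 -0.0027592  -0.00398001] 0.05979566709954826
[110   0  19  29 202] [118.92079208  11.27722772] [array([0.57939589, 0.04020083, 0.014     ]), array([0.58270557, 0.0375308 , 0.022     ])]
[233 166  48  47 586] [257.12457338 187.33276451] [array([ 0.67794931, -0.11048165,  0.014     ]), array([ 0.6780074 , -0.10818019,  0.022     ])]
```

View pics/w4.png

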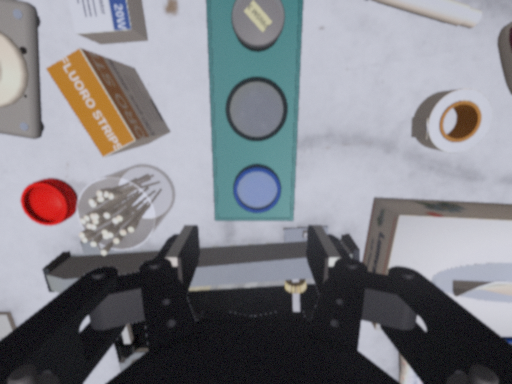

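Call:
{"fn": "play_rows", "kwargs": {
  "commands": [
    [0.008,0,-0.15,0,-0.4],
    [0.008,0,-0.35,0,-0.4],
    [0.008,0,-0.52,0,-0.4],
    [0.008,0,-0.64,0,-0.4],
    [0.008,0,-0.7,0,-0.4]
  ],
  "force": 30
}}

```text
t: 7.7
tool_pos: [0.675, -0.1088, 0.0131]
orientation: [0.732, 0.682, -0.001, -0.001]
force: [0.3, -0.2, -0.3]
gripper_width: 0.06
gripper_force: 0.0
```

Call:
{"fn": "play_rows", "kwargs": {
  "commands": [
    [0,0,-0.01,0,-0.4],
    [0,0,-0.015,0,-0.4],
    [0,0,-0.015,0,-0.4],
    [0,0,-0.015,0,-0.4],
    [0,0,-0.015,0,-0.4]
  ]
}}

```text
t: 8.2
tool_pos: [0.6772, -0.1089, 0.013]
orientation: [0.732, 0.682, 0.0, 0.001]
force: [0.0, 0.6, 0.3]
gripper_width: 0.0601
gripper_force: 0.0
```

Call:
{"fn": "play_rows", "kwargs": {
  "commands": [
    [0,0,-0.02,0,-0.4],
    [0,0,-0.04,0,-0.4],
    [0,0,-0.055,0,-0.4],
    [0,0,-0.055,0,-0.4],
    [0,0,-0.055,0,-0.4]
  ]
}}

```text
t: 8.7
tool_pos: [0.6764, -0.1088, 0.0033]
orientation: [0.732, 0.682, -0.0, -0.0]
force: [0.5, 0.4, -0.1]
gripper_width: 0.0594
gripper_force: 0.0
```

Call:
{"fn": "play_rows", "kwargs": {
  "commands": [
    [0,0,0,0,-0.2],
    [0,0,0,0,0.0],
    [0,0,0,0,0.3],
    [0,0,0,0,0.3],
    [0,0,0,0,0.3]
  ]
}}

```text
t: 9.2
tool_pos: [0.6769, -0.1089, 0.0041]
orientation: [0.732, 0.682, 0.0, 0.0]
force: [-0.2, 0.2, 2.4]
gripper_width: 0.0423
gripper_force: 30.6
```

Call:
{"fn": "play_rows", "kwargs": {
  "commands": [
    [0,0,0.02,0,0.5],
    [0,0,0.08,0,0.5],
    [0,0,0.2,0,0.5],
    [0,0,0.35,0,0.5],
    [0,0,0.5,0,0.5]
  ]
}}

```text
t: 9.7
tool_pos: [0.6764, -0.1088, 0.0795]
orientation: [0.732, 0.682, -0.0, -0.0]
force: [-0.0, -0.6, -1.1]
gripper_width: 0.0423
gripper_force: 30.5
```

Call:
{"fn": "play_rows", "kwargs": {
  "commands": [
    [0,0,0.15,0,0.5],
    [0,0,0.28,0,0.5],
    [0,0,0.38,0,0.5],
    [0,0,0.4,0,0.5],
    [0,0,0.4,0,0.5]
  ]
}}

```text
t: 10.2
tool_pos: [0.6768, -0.1088, 0.1392]
orientation: [0.732, 0.682, 0.0, 0.0]
force: [0.0, -0.1, -0.9]
gripper_width: 0.0423
gripper_force: 30.5
```

Run:
```python
from h import *
a=grab('wrist');b=grab('scene');s=state()
print(s['tool_pos'],s['gripper_width'],s['gripper_force'],s['force'],proj(b,s['tool_pos']))
u,v=proj(b,s['tool_pos']).astype(int)
im=np.hstack([cv2.resize(a['img'][160:330,150:370],(440,340)),cv2.resize(b['img'][max(0,v-45):v+40,u-45:u+45],(360,340),interpolation=cv2.INTER_CUBIC)])
cv2.imwrite('pics/w5.png',im[:,:,::-1])
```

```text
[ 0.67588641 -0.10861944  0.13707199] 0.04282605636569871 30.47923783189617 [ 0.10971845 -0.69354068 -1.48097923] [252.46539951 144.58407839]
```

View pics/w5.png

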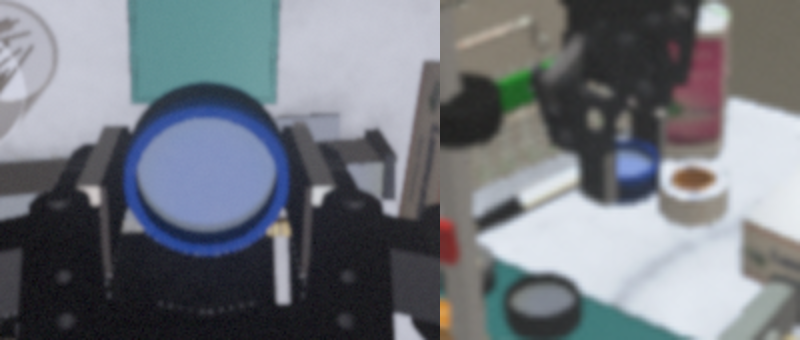

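Run:
```python
from h import *
a=grab('wrist');s=state();T=np.array(s['tool_pos'])
h=cv2.cvtColor(a['img'],cv2.COLOR_RGB2HSV)
m=cv2.inRange(h,(105,130,60),(125,255,255));m[:200]=0
n,l,st,c=cv2.connectedComponentsWithStats(m);i=1+np.argmax(st[1:,4])
cn=max(cv2.findContours((l==i).astype(np.uint8),0,cv2.CHAIN_APPROX_NONE)[0],key=len)
print(st[i],cv2.fitEllipse(cv2.convexHull(cn)))
t=np.linspace(0,2*np.pi,60)
zt=T[2]-.001+.018
for tilt in (-.1,0,.1):
  P=np.c_[.0222*np.cos(t),.0222*np.sin(t),.0222*np.sin(t)*np.sin(tilt)]+[T[0],T[1],zt]
  print(tilt,cv2.fitEllipse(np.array([proj(a,p) for p in P],np.float32)))
e=cv2.fitEllipse(cv2.convexHull(cn))[0];print(T,'lens off',ray(a,*e,zt)-T)
b=grab('top')
hb=cv2.cvtColor(b['img'],cv2.COLOR_RGB2HSV)
# dome ring: bright creamy ring circle near (184,227)
w=grab('top')['img'][200:255,160:210].astype(int)
g=cv2.resize(cv2.cvtColor(b['img'],cv2.COLOR_RGB2GRAY)[200:255,160:210],None,fx=6,fy=6,interpolation=cv2.INTER_CUBIC)
print((lambda C:None if C is None else [(160+x/6-.42,200+y/6-.42,r/6,ray(b,160+x/6-.42,200+y/6-.42,.072)) for x,y,r in C[0][:3]])(cv2.HoughCircles(g,cv2.HOUGH_GRADIENT,1,30,param1=80,param2=20,minRadius=48,maxRadius=72)))
d=cv2.imread('pics/w3.png')
```

```text
[ 211  209   84   80 1870] ((252.90655517578125, 248.666259765625), (78.68901062011719, 83.90614318847656), 87.68479919433594)
-0.1 ((253.8890380859375, 249.00677490234375), (82.49068450927734, 86.86592102050781), 91.86395263671875)
0 ((253.84307861328125, 248.46461486816406), (78.32597351074219, 86.90702819824219), 89.8510513305664)
0.1 ((253.79742431640625, 247.98590087890625), (74.18048858642578, 86.97602844238281), 89.13533020019531)
[ 0.67575688 -0.10862246  0.1367301 ] lens off [-0.00041221  0.00087958  0.017     ]
None
```

Call:
{"fn": "play_rows", "kwargs": {
  "commands": [
    [-0.06,0.015,0.02,0,0.5],
    [-0.18,0.045,0.04,0,0.5],
    [-0.34,0.086,0.06,0,0.5],
    [-0.52,0.13,0.06,0,0.5],
    [-0.7,0.177,0.06,0,0.5]
  ]
}}

```text
t: 10.95
tool_pos: [0.57, -0.0819, 0.1476]
orientation: [0.732, 0.682, -0.0, -0.0]
force: [-0.0, 0.7, 0.1]
gripper_width: 0.0426
gripper_force: 30.5
```

Call:
{"fn": "play_rows", "kwargs": {
  "commands": [
    [-0.18,0.045,0,0,0.5],
    [-0.36,0.09,0,0,0.5],
    [-0.53,0.133,0,0,0.5],
    [-0.66,0.167,0,0,0.5],
    [-0.72,0.183,0,0,0.5]
  ]
}}

```text
t: 11.45
tool_pos: [0.4616, -0.0542, 0.1476]
orientation: [0.731, 0.682, -0.0, -0.0]
force: [0.9, 0.1, -0.7]
gripper_width: 0.0424
gripper_force: 30.5
```

Call:
{"fn": "play_rows", "kwargs": {
  "commands": [
    [0,0,0,0,0.5],
    [0,0,0,0,0.5],
    [0,0,0,0,0.5],
    [0,0,0,0,0.5],
    [0,0,0,0,0.5]
  ]
}}

```text
t: 11.95
tool_pos: [0.464, -0.055, 0.1474]
orientation: [0.732, 0.682, -0.0, -0.0]
force: [-0.8, 0.4, -0.4]
gripper_width: 0.0425
gripper_force: 30.5
```

Run:
```python
from h import *
a=grab('wrist','w6.png')
print(state()['tool_pos'],a['origin'],proj(a,[.464,.0095,.08]))
u,v=proj(a,[.464,.0095,.08]).astype(int)
g=cv2.cvtColor(a['img'],cv2.COLOR_RGB2GRAY)
x0,y0=u-50,v-50
G=cv2.resize(g[y0:v+50,x0:u+50],None,fx=4,fy=4,interpolation=cv2.INTER_CUBIC)
f=foc(a)
for (lo,hi,z) in ((9,18,.08),(22,32,.07)):
    D=a['origin'][2]-z;C=cv2.HoughCircles(G,cv2.HOUGH_GRADIENT,1,40,param1=80,param2=15,minRadius=int(4*f*lo/1e3/D),maxRadius=int(4*f*hi/1e3/D))
    if C is not None:
        for x,y,r in C[0][:3]:print(x0+x/4-.4,y0+y/4-.4,'r mm',r/4*D/f*1e3,ray(a,x0+x/4-.4,y0+y/4-.4,z))
cv2.imwrite('pics/w6c.png',a['img'][...,::-1])
```

```text
[ 0.46391038 -0.05493947  0.14741691] [0.46792845 0.01323853 0.28904523] [247.4322413  116.99094603]
247.725 113.225 r mm 27.013783372792943 [0.4642545  0.01213208 0.07      ]
```

View pics/w6c.png

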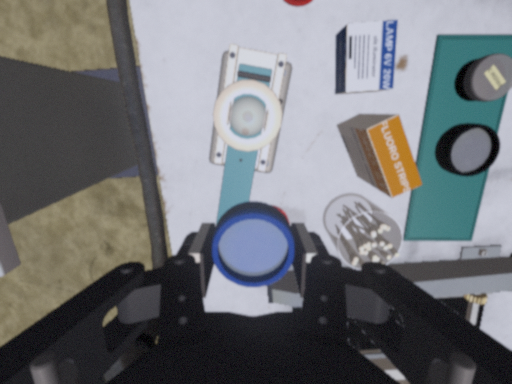

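Call:
{"fn": "play_rows", "kwargs": {
  "commands": [
    [0.002,0.08,0,0,0.5],
    [0.004,0.2,0,0,0.5],
    [0.004,0.33,0,0,0.5],
    [0.004,0.41,0,0,0.5],
    [0.004,0.44,0,0,0.5]
  ]
}}

```text
t: 12.5
tool_pos: [0.4641, 0.0126, 0.1477]
orientation: [0.731, 0.682, 0.0, -0.0]
force: [0.3, 1.2, -0.7]
gripper_width: 0.0426
gripper_force: 30.5
```

Call:
{"fn": "play_rows", "kwargs": {
  "commands": [
    [0,0,-0.06,0,0.5],
    [0,0,-0.13,0,0.5],
    [0,0,-0.2,0,0.5],
    [0,0,-0.25,0,0.5],
    [0,0,-0.27,0,0.5]
  ]
}}

```text
t: 13.0
tool_pos: [0.4632, 0.0109, 0.1053]
orientation: [0.732, 0.682, -0.001, -0.001]
force: [-0.4, 0.3, 0.3]
gripper_width: 0.0424
gripper_force: 30.5
```

Call:
{"fn": "play_rows", "kwargs": {
  "commands": [
    [0,0,-0.03,0,0.5],
    [0,0,-0.06,0,0.5],
    [0,0,-0.08,0,0.5],
    [0,0,-0.08,0,0.5],
    [0,0,-0.08,0,0.5]
  ]
}}

```text
t: 13.5
tool_pos: [0.4643, 0.0112, 0.0953]
orientation: [0.732, 0.682, 0.0, 0.0]
force: [0.4, 1.0, -0.4]
gripper_width: 0.0423
gripper_force: 30.5
```

Run:
```python
from h import *
a=grab('wrist');b=grab('top');c=grab('scene');s=state();T=s['tool_pos']
print(T,s['gripper_force'],s['force'],s['t'])
u,v=proj(c,T).astype(int);U,V=proj(b,T).astype(int);print(u,v,U,V)
im=np.hstack([cv2.resize(c['img'][v-40:v+40,u-40:u+40],(400,400),interpolation=cv2.INTER_CUBIC),cv2.resize(a['img'][150:320,160:340],(400,400))])
cv2.imwrite('pics/w7.png',im[:,:,::-1])
h=cv2.cvtColor(a['img'],cv2.COLOR_RGB2HSV)
m=cv2.inRange(h,(105,130,60),(125,255,255));m[:200]=0
n,l,st,cc=cv2.connectedComponentsWithStats(m);i=1+np.argmax(st[1:,4])
cn=max(cv2.findContours((l==i).astype(np.uint8),0,cv2.CHAIN_APPROX_NONE)[0],key=len)
e=cv2.fitEllipse(cv2.convexHull(cn));print(e,ray(a,*e[0],T[2]+.017)-T)
```

```text
[0.46440902 0.01117754 0.09548022] 30.54191535426071 [-0.15893775  0.05070423 -0.10767643] 13.65
157 192 182 226
((252.53184509277344, 249.41787719726562), (73.54931640625, 83.69163513183594), 85.89584350585938) [-0.00089402  0.00080552  0.017     ]
```

View pics/w7.png

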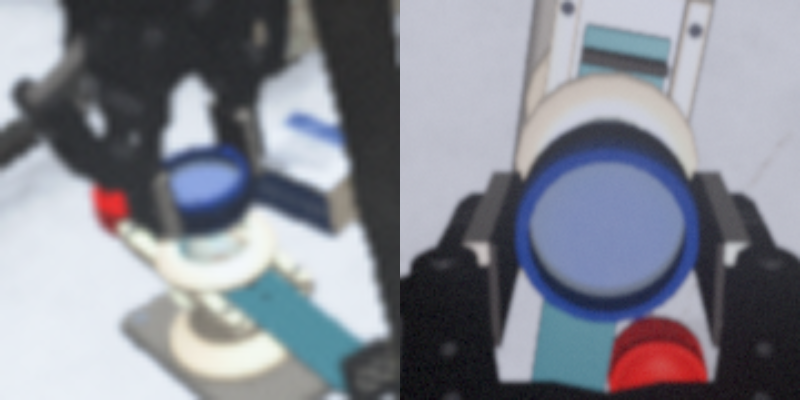

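Call:
{"fn": "play_rows", "kwargs": {
  "commands": [
    [0,0,-0.01,0,0.5],
    [0,0,-0.02,0,0.5],
    [0,0,-0.027,0,0.5],
    [0,0,-0.027,0,0.5],
    [0,0,-0.027,0,0.5]
  ]
}}

```text
t: 14.15
tool_pos: [0.4642, 0.0112, 0.091]
orientation: [0.732, 0.682, -0.0, -0.0]
force: [-0.3, 0.2, 0.2]
gripper_width: 0.0426
gripper_force: 30.5
```

Call:
{"fn": "play_rows", "kwargs": {
  "commands": [
    [0,0,0,0,0.5],
    [0,0,0,0,0.5],
    [0,0,0,0,0.5],
    [0,0,0,0,0.5],
    [0,0,0,0,0.5]
  ]
}}

```text
t: 14.65
tool_pos: [0.4642, 0.0112, 0.0911]
orientation: [0.732, 0.682, 0.0, 0.0]
force: [0.1, -0.6, 1.2]
gripper_width: 0.0422
gripper_force: 30.5
```

Run:
```python
from h import *
a=grab('wrist');s=state();print(s['tool_pos'],s['force'],s['gripper_force'])
g=cv2.cvtColor(a['img'],cv2.COLOR_RGB2GRAY)
h=cv2.cvtColor(a['img'],cv2.COLOR_RGB2HSV)
print([tuple(a['img'][r,251]) for r in range(168,192,2)])
# ring's outer arc: warm cream pixels near the lens; fit circle on plane z=.07
lab=cv2.cvtColor(a['img'],cv2.COLOR_RGB2LAB).astype(int);m=(lab[...,2]>133)&(lab[...,0]>120)
P=[]
for u in range(232,272,2):
    r=[v for v in range(165,205) if m[v,u]]
    if r:P.append(ray(a,u,r[0]-.5,.07)[:2])
P=np.array(P);from scipy.optimize import least_squares
print(P[::5],least_squares(lambda c:np.hypot(*(P-c).T)-.0275,[.464,.011],loss='soft_l1',f_scale=.0005).x)
```

```text
[0.4642007  0.01116643 0.09111195] [-0.16058645 -0.53363829 -0.65395838] 30.542431228095666
[(np.uint8(124), np.uint8(161), np.uint8(174)), (np.uint8(122), np.uint8(159), np.uint8(169)), (np.uint8(90), np.uint8(112), np.uint8(122)), (np.uint8(68), np.uint8(69), np.uint8(74)), (np.uint8(87), np.uint8(84), np.uint8(90)), (np.uint8(89), np.uint8(89), np.uint8(94)), (np.uint8(102), np.uint8(129), np.uint8(140)), (np.uint8(137), np.uint8(151), np.uint8(157)), (np.uint8(171), np.uint8(164), np.uint8(160)), (np.uint8(196), np.uint8(188), np.uint8(182)), (np.uint8(199), np.uint8(191), np.uint8(185)), (np.uint8(201), np.uint8(194), np.uint8(188))]Traceback (most recent call last):
  File "<stdin>", line 13, in <module>
    return func(*args, **kwargs)
    vector_fun = VectorFunction(
        fun_wrapped,
    ...<6 lines>...
        workers=workers
    )
    self._update_fun()
    ~~~~~~~~~~~~~~~~^^
    self.f = self.fun_wrapped(xp_copy(self.x))
             ~~~~~~~~~~~~~~~~^^^^^^^^^^^^^^^^^
    return np.atleast_1d(self.fun(x))
                         ~~~~~~~~^^^
    return self.f(x, *self.args, **self.kwargs)
           ~~~~~~^^^^^^^^^^^^^^^^^^^^^^^^^^^^^^
  File "<stdin>", line 13, in <lambda>
ValueError: operands could not be broadcast together with shapes (0,) (2,)
```

Run:
```python
from h import *
a=grab('wrist')
for z in(.067,.072):print(ray(a,251,183,z)-[0,.0275,0])
```

```text
[0.4641844  0.00857879 0.067     ]
[0.46430075 0.00988623 0.072     ]
```

Call:
{"fn": "play_rows", "kwargs": {
  "commands": [
    [0.002,-0.006,0,0,0.5],
    [0.003,-0.012,0,0,0.5],
    [0.003,-0.012,0,0,0.5],
    [0.003,-0.012,0,0,0.5],
    [0.003,-0.012,0,0,0.5]
  ]
}}

```text
t: 15.25
tool_pos: [0.4646, 0.0094, 0.0911]
orientation: [0.732, 0.682, 0.0, 0.0]
force: [-0.0, 0.2, -0.1]
gripper_width: 0.0424
gripper_force: 30.5
```

Call:
{"fn": "play_rows", "kwargs": {
  "commands": [
    [0,0,0,0,0.5],
    [0,0,0,0,0.5],
    [0,0,0,0,0.5],
    [0,0,0,0,0.5],
    [0,0,0,0,0.5]
  ]
}}

```text
t: 15.75
tool_pos: [0.4646, 0.0094, 0.0911]
orientation: [0.732, 0.682, 0.0, 0.0]
force: [-0.5, 0.4, -0.4]
gripper_width: 0.0424
gripper_force: 30.5
```

```bash
python3 -c "
from h import *
print(state()['tool_pos'],state()['gripper_force']);print(hand_in())"
```

```text
[0.46464027 0.00938747 0.09108969] 30.541326881793793
the job is handed in; nothing more can be done
None
```

I handed the job in with the slide pulled to a firm stop after about 26 mm of travel and the blue lens held level about 10 mm above the dome, centred to within a few millimetres by camera estimate; no verdict came back.

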